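Pack the fragile tube in its case

ROBOT

A 6-joint arm with a two-finger parallel gripper is mounted at the origin on a cart in front of the work surface, level with it; the furniture and walls round the work are solid. World frame = base frame: x ahead of the robot, y to its left, z up, the work surface at z = 0. Lengths are in m, angles in degrees, forces in N, time in s.
With the tool pointing down it reaches from about 0.4 to 0.825 m from the base axis. Payload 7 kg.
Tool frame: the origin (TCP) lies midway between the tips of the shut fingers; the grasp point (between the pads) lies 19 mm behind it (r.grip_depth is the distance from the TCP to the grasp point, in m); z points along the fingers, y is the line along which they close (so a half turn about z gives the same grasp; the last joint's range is limited). The gripper opens to 88 mm and grips with 3 to 60 N. Pads are 19 mm wide; open, the fingers measure 130 mm over their backs; the gripper's body (78 mm by 193 mm) begins 47 mm behind the grasp point.
Start: joints at [92.939, 20.546, 0.682, 0, -70.136, -16.507], TCP at [0.158, 0.656, 0.227] pointing down, gripper open.
Joint ranges: [-176.03, 176.03], [-82.01, 121.73], [-58.28, 71.71], [-173.87, 95.51], [-174.79, -0.11], [-173.66, 173.66]. Speed limits (degrees/s): [136.94, 136.94, 172.46, 180, 180, 180].

INTERFACE

Orientations are given as [roll, pitch, yaw] about the fixed x, y, z axes, in that order (R = Rz(yaw) Ry(pitch) Rx(roll)).
In Python, from plant import r, capture, close_job, search_frame, outline_of gives the robot as it stands.
- The arm moves only by the shell command python3 -m creep 'ROWS' [FORCE]. ROWS is JSON, a list of rows, each a list of 7 numbers: the finger opening in mm, from 0 to 87.6, then the shift along the world's x, y, z in units of 25 mm (1.0 is 25 mm), then the turn, a rotation vector about the world's x, y, z in degrees. In form: [[hand, x, y, z, ax, ay, az], ...]. A call has 1 to 8 rows; each row shifts and turns the commanded pose from where the row before left it; what a row does not reach is not made up. A row lasts 1/12 s, in which the tool goes at most 41.7 mm and 7.16 degrees, less where a joint would pass 70% of its speed; a pose out of reach is approached as far as the arm can. A call is refused whole if a number of a shift passes 1 or a number of a turn 7.16, either way. A call with a gripper value outside its range is refused whole. The fingers move at their own pace and stop on an object; FORCE is the grip in N (left out, the last holds). Time passes only in rows, so rows that do not move let the fingers close. It gives the time, the measured TCP pose, the force, the opening and the grip force at its end, in the units of the state.
- r.get_state(): the state, without advancing time (a new reading comes with each control period).
- capture(name): name is "scene" or "top"; returns a dict with "frame" (420x560x3 uint8, red, green, blue), "K" (3x3 intrinsics, pixels), "origin" and "rotation" of the camera in the world. Camera axes: x right, y down, z forward; pixel columns grow to the right and rows downward; lengths in m; the calibration is good to about 2 mm. A picture is of the moment at which its call begins. There is no depth.
- close_job(): hands the job in; it is judged then, once.
Trained networks look in a picture, given as the dict that the camera call returned (one of the last four; its "shot" number tells which), for a name from the list of things; names that differ only in an ending like _2 or _b are one class to them, and where a whole thing is asked for, a point or a joint stands for the part that bears it (a point fixed in the world has none). Each returns a list of dicts, best first, with "conf" (0 to 1); they miss things now and then, are a little off and sometimes report something else, mostly with a low value. They report only what shows in the picture. A call takes as long as a camera call. They do not tell look-alikes from the thing itself.
- search_frame(picture, target): "bbox" ([left, top, right, bottom] in pixels, round what is visible of it).
- outline_of(picture, target): "region" (420x560 bool, what is visible of it) and "bbox" ([left, top, right, bottom] in pixels, round what is visible of it).
The state is a dict: "time_s": time; "joints": joint angles; "qd": joint speeds; "joint_torque": joint torques, N m; "tcp_pos": TCP position; "eef_rot": TCP orientation; "contact_force": force on the tool from outside, world axes, zero at the start; "moment": the same for the moment, N m; "gripper_width": finger opening in m; "gripper_force": force on a finger pad.
Only numpy, scipy, OpenCV 4.12 (cv2) and the standard library are available. Lean on these libraries where they do the work, as an engineer would, in place of code of your own. Each camera call takes 0.05 s, during which the arm holds its last target. There are 200 camera calls.

TASK

Lift the lid of the grey case open until it rests back on its stop, without dropping it. Then lay the fragile white oval tube flat in the long front compartment, slide it lengthwise against the sprung red end pad and keep it pressed there with about 6 N for a second, and leave it lying with its end still at the pad and the lid open. The tube cracks easily: never grip it or push it against the case or its pad with more than 15 N, and leave the jar in the case and the mug alone.

Things in the scene. Friction and masses are not known exactly. Their poses are not given: they have to be found in the camera images.
- case: Grey open case, fixed, 180 (x) x 320 (y) x 64 mm high, floor 6, walls 5 mm. Origin: centre of its underside; z up, x from front (robot side) to hinge side, y along it to the end with the pad. Divider 4 mm thick, top at 38 mm height, runs along y at x = +11 mm. Long front compartment: x -85 to +9 mm (middle line x = -38), y from -155 mm to the pad. The jar stands in the rear one.
- lid (a joint): Hinge of the case's lid, rad: 0 shut, 1.75 open on its stop (leaning back beyond upright; it falls shut when let go before about 1.4). The lid is a plate 180 x 320 x 8 mm, 0.25 kg, hinged on the case's far (+x) top edge, axis along the case's y, no latch.
- lid_handle (a point): Middle of the round black bar of the lid's handle, bar diameter 10 mm, 120 mm long along the case's y, its middle 36 mm above the lid's top face and 25 mm in from the lid's front edge; moves with the lid.
- lid_hinge (a point): Point on the lid's hinge axis, at the middle of the case's length, at the height of the rim; shut, the handle's bar lies 155 mm in front of it and 44 mm above it.
- pad: Red pad, 60 mm wide (x), 28 mm high, standing on a sprung slide at the +y end of the front compartment, carried by an aluminium end block that is clamped anywhere along 30 mm. Origin: centre of the pad's face towards the tube; axes as the case; pressed, it yields up to 11 mm along +y (its stiffness is not known).
- tube: Fragile white oval tube with end caps, 205 mm long (along its x, the ends at -102 and +102 mm), 38 mm wide (y), 24 mm high, lying flat, about 0.12 kg (0.08 to 0.17). Origin: centre of its underside, z up. Either end may go to the pad.
- jar: Small brown jar with a white lid, 45 mm diameter, 52 mm high, standing in the case's rear compartment; origin: centre of its underside. To be left alone.
- mug: White mug with a red band, 83 x 118 x 96 mm, standing on the desk behind the work; origin: under its middle. To be left alone.
Not all that is in view belongs to the job. Of the things that look like the tube, the larger one is meant.

How it is judged (in metres and radians):
On the way, in this order (a step that is already met when the one before it is completed fails the run):
1. the lid rests open on its stop (over 1.70 rad) (value of joint lid above 1.7 rad and velocity of joint lid below 0.1 rad/s), for 0.2 s.
2. the tube lies low in the front compartment, lengthwise, and is pressed on the pad with 3.5 to 9 N for 0.7 s (z of tube in the frame of case below 0.012 m and x of tube in the frame of case between -0.064 and -0.012 m and angle between the x axis of tube and the y axis of case, either way round below 0.14 rad and contact force between tube and pad between 3.5 and 9 N), for 0.7 s.
At the end, for the whole second after the job is handed in: The lid is open on its stop (over 1.65 rad); the tube lies flat on the floor of the front compartment (origin within 3 mm of the floor, tilt under 0.06 rad), along it within 0.14 rad and within 26 mm of its middle line, with its end within 5 mm of the pad's face, released and at rest (value of joint lid above 1.65 rad and z of tube in the frame of case below 0.009 m and angle between tube's own z axis and vertical below 0.06 rad and x of tube in the frame of case between -0.064 and -0.012 m and angle between the x axis of tube and the y axis of case, either way round below 0.14 rad and y of tube in the frame of pad between -0.1075 and -0.098 m and linear speed of tube below 0.02 m/s); the robot touches nothing.
It fails at once if the fingers squeeze the tube with more than 15 N a finger (34 N for both together) (contact force between the fingers and tube above 34 N).
It fails at once if the tube is pushed or knocked against the case or its pad with more than 15 N (17 N with its own weight) (contact force between tube and case above 17 N).
It fails at once if the lid is dropped or flung (faster than 3 rad/s) (velocity of joint lid above 3 rad/s or velocity of joint lid below -3 rad/s).
It fails at once if the jar is moved more than 20 mm or tipped (distance of jar from where it was at the start of the episode above 0.02 m or angle between jar's own z axis and vertical above 0.3 rad).
It fails at once if the mug is moved more than 20 mm (distance of mug from where it was at the start of the episode above 0.02 m).
It also fails if it takes over 72 s, if anything falls off the work surface, if the arm or the gripper's body presses on something with over 40 N, if the wrist force passes 120 N, or if a joint passes its speed limit or range.

## Working session

There is one attempt and no reset: what is moved stays moved. The work goes in short steps, Python scripts to look and compute and a shell command to move; the robot and the scene stay as the last step left them, time stands still between calls to the robot, and variables do not carry over. Pictures are saved under pics/ and viewed, at most 10 in all, crops included, and the job is handed in when it is done.

```bash
mkdir -p pics; ls; cat > h.py <<'E'
import numpy as np, cv2
from plant import r, capture, close_job, search_frame, outline_of
def ray(p,u,v):
    K=np.array(p["K"]);d=np.array(p["rotation"])@np.linalg.solve(K,[u,v,1.]);return np.array(p["origin"]),d
def onz(p,u,v,z):
    o,d=ray(p,u,v);return o+d*(z-o[2])/d[2]
def proj(p,X):
    c=np.array(p["rotation"]).T@(np.array(X)-np.array(p["origin"]));q=np.array(p["K"])@c;return q[:2]/q[2]
def tri(p1,a,p2,b):
    o1,d1=ray(p1,*a);o2,d2=ray(p2,*b);A=np.stack([d1,-d2],1);s=np.linalg.lstsq(A,o2-o1,rcond=None)[0]
    x,y=o1+s[0]*d1,o2+s[1]*d2;return (x+y)/2,np.linalg.norm(x-y)
E
python3 - <<'E'
from h import *
ims=[]
for n in("scene","top"):
    p=capture(n);ims.append(p["frame"])
    print(n,np.round(p["origin"],3),np.round(p["rotation"],3).tolist(),np.round(p["K"],1).tolist())
    for t in("case","lid","lid_handle","pad","tube","jar","mug"):
        for d in outline_of(p,t)[:3]:
            m=d["region"];ys,xs=np.nonzero(m)
            if len(xs)==0: continue
            print(t,round(d["conf"],2),np.round(d["bbox"]).tolist(),cv2.minAreaRect(np.stack([xs,ys],1).astype(np.float32)))
    cv2.imwrite(f"pics/{n}0.png",cv2.cvtColor(p["frame"],cv2.COLOR_RGB2BGR))
E
```

```text
pics
scene [0.115 0.557 0.869] [-138.351, -0.12, -142.706] [[490.2, 0.0, 283.2], [0.0, 490.2, 197.3], [0.0, 0.0, 1.0]]
case 0.83 [152.0, 177.0, 332.0, 337.0] ((243.1951904296875, 248.51242065429688), (100.49697875976562, 166.7262725830078), 47.75910949707031)
lid 0.71 [151.0, 176.0, 327.0, 321.0] ((242.93441772460938, 243.2213134765625), (84.76041412353516, 161.71058654785156), 50.194427490234375)
lid_handle 0.88 [154.0, 178.0, 329.0, 319.0] ((241.86692810058594, 241.85093688964844), (84.63728332519531, 157.4461212158203), 48.23970031738281)
tube 0.92 [370.0, 199.0, 400.0, 256.0] ((385.271728515625, 226.26754760742188), (58.96378707885742, 12.66246223449707), 69.829345703125)
tube 0.84 [320.0, 144.0, 404.0, 170.0] ((361.1791687011719, 159.6334228515625), (81.79409790039062, 13.089156150817871), 11.113040924072266)
mug 0.76 [254.0, 103.0, 290.0, 151.0] ((272.5, 128.0), (48.0, 33.0), 90.0)
top [ 0.384 -0.015  0.963] [-169.198, 0.103, -91.259] [[406.2, 0.0, 286.8], [0.0, 406.2, 215.1], [0.0, 0.0, 1.0]]
case 0.76 [145.0, 181.0, 294.0, 276.0] ((218.53448486328125, 225.5862274169922), (145
[... 331 characters left out ...]
9)
lid_handle 0.59 [145.0, 180.0, 296.0, 272.0] ((218.86886596679688, 225.35665893554688), (146.73638916015625, 82.09426879882812), 4.666858196258545)
tube 0.9 [369.0, 199.0, 418.0, 282.0] ((393.79534912109375, 240.55929565429688), (89.27558135986328, 16.71487808227539), 65.09523010253906)
tube 0.66 [311.0, 279.0, 360.0, 338.0] ((334.7037353515625, 308.234375), (12.144184112548828, 64.82888793945312), 41.87786865234375)
tube 0.53 [344.0, 123.0, 388.0, 167.0] ((360.4130859375, 142.53741455078125), (37.13581466674805, 50.9643669128418), 35.75389099121094)
mug 0.76 [340.0, 123.0, 389.0, 168.0] ((360.0713195800781, 143.22158813476562), (36.647159576416016, 50.69854736328125), 34.592288970947266)
```

```bash
python3 - <<'E'
s=open('h.py').read()
s=s.replace('np.array(p["rotation"])','Rm(p)').replace('def ray','''from scipy.spatial.transform import Rotation as Ro
def Rm(p): return Ro.from_euler("xyz",p["rotation"],degrees=True).as_matrix()
def ray''',1)
open('h.py','w').write(s)
import cv2
for n in("scene","top"):
    i=cv2.imread(f"pics/{n}0.png");c=i[90:350,130:420] if n=="scene" else i[110:350,130:430]
    cv2.imwrite(f"pics/{n}0c.png",cv2.resize(c,None,fx=2.3,fy=2.3,interpolation=cv2.INTER_CUBIC)); print(c.shape)
E
```

```text
(260, 290, 3)
(240, 300, 3)
```

View pics/scene0c.png

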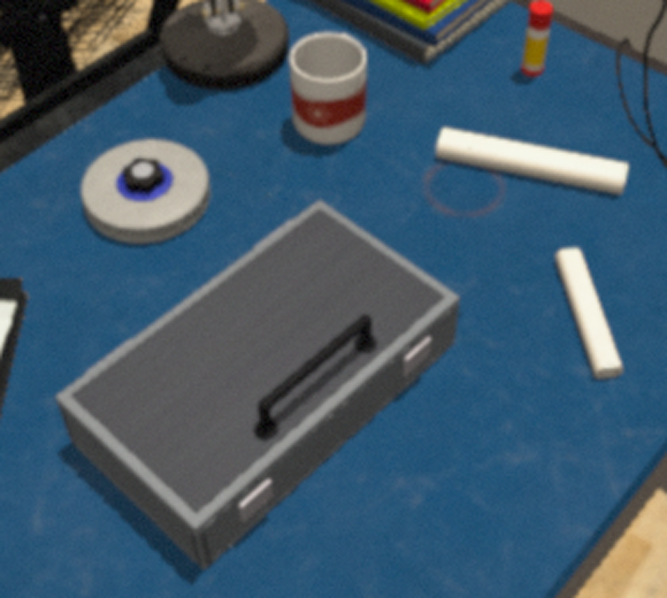

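View pics/top0c.png

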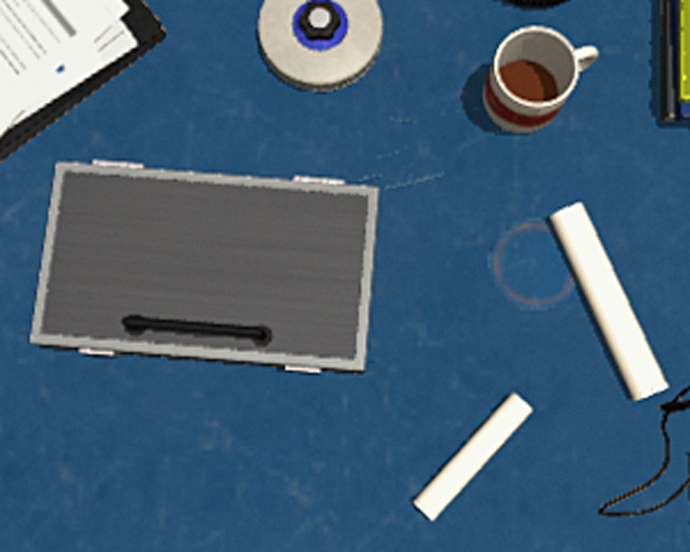

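Scene: lid case with handle at ~(245..290, 230..265); two white tubes at (361,160) and (385,226). Top: candidates (394,240), 89 px long, and (335,308), 65 px long; the larger, (394,240) top / (361,160) scene, is the tube meant; the crop shows this clearly.

```bash
python3 - <<'E'
from h import *
ps=capture("scene");pt=capture("top")
c=lambda n,u,v:(130+u/2.3,(90 if n=='s' else 110)+v/2.3)
# hand picked: handle bar ends, lid corners(top face), in crops
T={'h+y':(130,320),'h-y':(266,331),'c_b+y':(60,165),'c_b-y':(377,188),'c_f-y':(364,367),'c_f+y':(33,342)}
S={'h+y':(266,408),'h-y':(366,322),'c_b+y':None,'c_b-y':(320,205),'c_f-y':(457,297),'c_f+y':(203,520),'c_b+y':(62,398)}
for k in T:
    X,e=tri(ps,c('s',*S[k]),pt,c('t',*T[k]));print(k,np.round(X,4),round(e,4))
def rect(p,i):
    L=[]
    for d in outline_of(p,"tube"):
        ys,xs=np.nonzero(d["region"]);L.append(np.stack([xs,ys],1).astype(np.float32))
    L.sort(key=lambda a:-cv2.minAreaRect(a)[1][0]*cv2.minAreaRect(a)[1][1]);return [cv2.minAreaRect(a) for a in L]
def ends(rc):
    b=cv2.boxPoints(rc);e=np.linalg.norm(b-np.roll(b,-1,0),axis=1);i=np.argmin(e[:2])
    return (b[i]+b[(i+1)%4])/2,(b[(i+2)%4]+b[(i+3)%4])/2
rs=[x for x in rect(ps,0) if abs(x[0][0]-361)<15][0]; rt=[x for x in rect(pt,0) if abs(x[0][0]-394)<8 and abs(x[0][1]-240)<10][0]
print(rs,rt)
print("tube ctr",tri(ps,rs[0],pt,rt[0]))
for e in ends(rt): print("top end z.012",onz(pt,*e,.014))
for e in ends(rs): print("sc end z.012",onz(ps,*e,.014))
print("mug",onz(pt,372,143,.0), "jar?"); s=r.get_state();print(s['tcp_pos'],s['eef_rot'],s['time_s'],s['contact_force'],r.grip_depth)
E
```

```text
h+y [0.4776 0.1958 0.1034] 0.0037
h-y [0.4671 0.0721 0.0969] 0.0002
c_b+y [0.6368 0.277  0.0701] 0.003
c_b-y [ 0.6069 -0.0358  0.0659] 0.0042
c_f-y [ 0.4324 -0.0186  0.0689] 0.0024
c_f+y [0.4613 0.2925 0.0797] 0.0041
((360.77276611328125, 159.6982879638672), (82.61355590820312, 13.65317440032959), 10.738897323608398) ((393.5951843261719, 241.19627380371094), (91.1811752319336, 17.91448211669922), 64.1336441040039)
tube ctr (array([ 0.496664  , -0.26731442,  0.01342369]), np.float64(0.0011661580557811525))
top end z.012 [ 0.59677647 -0.22638441  0.014     ]
top end z.012 [ 0.40120775 -0.30592321  0.014     ]
sc end z.012 [ 0.59255901 -0.2284311   0.014     ]
sc end z.012 [ 0.40201002 -0.30446443  0.014     ]
mug [ 0.74613895 -0.23432597  0.        ] jar?
[0.15834255 0.65612208 0.22655405] [ 1.79997726e+02  5.37556761e-04 -1.35668859e+01] 1.0 [ 0.06859474 -0.56285157  0.22939765] 0.0188
```

```bash

R='' ; python3 -m creep '[[70,0.52,-0.87,0,0,0,-3.4],[70,0.52,-0.87,0,0,0,-3.4],[70,0.52,-0.87,0,0,0,-3.4],[70,0.52,-0.87,0,0,0,-3.4],[70,0.52,-0.87,0,0,0,-3.4],[70,0.52,-0.87,0,0,0,-3.4],[70,0.52,-0.87,0,0,0,-3.4],[70,0.52,-0.87,0,0,0,-3.4]]'
python3 -m creep '[[70,0.52,-0.87,0,0,0,-3.4],[70,0.52,-0.87,0,0,0,-3.4],[70,0.52,-0.87,0,0,0,-3.4],[70,0.52,-0.87,0,0,0,-3.4],[70,0.52,-0.87,0,0,0,-3.4],[70,0.52,-0.87,0,0,0,-3.4],[70,0.52,-0.87,0,0,0,-3.4],[70,0.52,-0.87,0,0,0,-3.4]]'
```

```text
time_s: 1.67
tcp_pos: [0.2629, 0.481, 0.2267]
eef_rot: [-180.0, 0.0, -40.9]
contact_force: [0.1, 0.3, 0.2]
gripper_width: 0.07
gripper_force: 0.0
time_s: 2.33
tcp_pos: [0.3668, 0.307, 0.2269]
eef_rot: [-180.0, 0.0, -68.1]
contact_force: [0.1, 0.5, 0.1]
gripper_width: 0.0703
gripper_force: 0.0
```

```bash
python3 -m creep '[[70,0.52,-0.87,0,0,0,-3.4],[70,0.52,-0.87,0,0,0,-3.4],[70,0.52,-0.87,0,0,0,-3.4],[70,0.52,-0.87,0,0,0,-3.4],[70,0.52,-0.87,0,0,0,-3.4],[70,0.52,-0.87,0,0,0,-3.4],[70,0.52,-0.87,0,0,0,-3.4],[70,0.52,-0.87,0,0,0,-3.5]]'
python3 -m creep '[[70,0,0,0,0,0,0],[70,0,0,0,0,0,0]]'
```

```text
time_s: 3.0
tcp_pos: [0.4709, 0.133, 0.2269]
eef_rot: [-180.0, 0.0, -95.4]
contact_force: [1.0, 0.9, 0.1]
gripper_width: 0.0702
gripper_force: 0.0
time_s: 3.17
tcp_pos: [0.4708, 0.1331, 0.2266]
eef_rot: [-180.0, 0.0, -95.4]
contact_force: [-0.3, 0.2, 0.6]
gripper_width: 0.0702
gripper_force: 0.0
```

```bash
python3 -m creep '[[70,0,0,-0.9,0,0,0],[70,0,0,-0.9,0,0,0],[70,0,0,-0.9,0,0,0],[70,0,0,-0.9,0,0,0],[70,0,0,-0.9,0,0,0],[70,0,0,-0.9,0,0,0],[30,0,0,0,0,0,0],[30,0,0,0,0,0,0]]' 10
python3 -m creep '[[4,0,0,0,0,0,0],[4,0,0,0,0,0,0],[4,0,0,0,0,0,0],[4,0,0,0,0,0,0],[4,0,0,0,0,0,0],[4,0,0,0,0,0,0],[4,0,0,0,0,0,0],[4,0,0,0,0,0,0]]' 10
```

```text
time_s: 3.83
tcp_pos: [0.4697, 0.1343, 0.0912]
eef_rot: [179.9, -0.1, -95.2]
contact_force: [1.2, -0.2, 0.6]
gripper_width: 0.0614
gripper_force: 0.0
time_s: 4.5
tcp_pos: [0.471, 0.1342, 0.0918]
eef_rot: [-179.9, 0.0, -95.3]
contact_force: [7.3, -6.4, -1.3]
gripper_width: 0.0098
gripper_force: 10.1
```

```bash
python3 - <<'E'
import numpy as np
R=np.hypot(.155,.044);a0=np.arctan2(.044,-.155)
t=np.radians(np.linspace(0,100,11));x=R*np.cos(a0-t);z=R*np.sin(a0-t)
for i in range(10):
    dx,dz=(x[i+1]-x[i])/4/.025,(z[i+1]-z[i])/4/.025
    print(i*10,"->",np.round([dx*.9957,-dx*.093,dz],3))
E
```

```text
0 -> [ 0.1   -0.009  0.262]
10 -> [ 0.143 -0.013  0.241]
20 -> [ 0.183 -0.017  0.212]
30 -> [ 0.217 -0.02   0.177]
40 -> [ 0.244 -0.023  0.137]
50 -> [ 0.264 -0.025  0.092]
60 -> [ 0.276 -0.026  0.045]
70 -> [ 0.28  -0.026 -0.004]
80 -> [ 0.275 -0.026 -0.053]
90 -> [ 0.261 -0.024 -0.1  ]
```

```bash
python3 -m creep '[[4,0.1,-0.009,0.262,0,0,0],[4,0.1,-0.009,0.262,0,0,0],[4,0.1,-0.009,0.262,0,0,0],[4,0.1,-0.009,0.262,0,0,0],[4,0.143,-0.013,0.241,0,0,0],[4,0.143,-0.013,0.241,0,0,0],[4,0.143,-0.013,0.241,0,0,0],[4,0.143,-0.013,0.241,0,0,0]]'
```

```text
time_s: 5.17
tcp_pos: [0.4944, 0.1316, 0.1424]
eef_rot: [179.9, -0.0, -95.3]
contact_force: [-1.7, -0.7, -1.9]
gripper_width: 0.0095
gripper_force: 10.0
```

Lid follows, forces small.

```bash
python3 -m creep '[[4,0.183,-0.017,0.212,0,0,0],[4,0.183,-0.017,0.212,0,0,0],[4,0.183,-0.017,0.212,0,0,0],[4,0.183,-0.017,0.212,0,0,0],[4,0.217,-0.02,0.177,0,0,0],[4,0.217,-0.02,0.177,0,0,0],[4,0.217,-0.02,0.177,0,0,0],[4,0.217,-0.02,0.177,0,0,0]]'
python3 -m creep '[[4,0.244,-0.023,0.137,0,0,0],[4,0.244,-0.023,0.137,0,0,0],[4,0.244,-0.023,0.137,0,0,0],[4,0.244,-0.023,0.137,0,0,0],[4,0.264,-0.025,0.092,0,0,0],[4,0.264,-0.025,0.092,0,0,0],[4,0.264,-0.025,0.092,0,0,0],[4,0.264,-0.025,0.092,0,0,0]]'
```

```text
time_s: 5.83
tcp_pos: [0.5343, 0.1275, 0.182]
eef_rot: [179.9, -0.1, -95.3]
contact_force: [-3.6, -1.7, 3.4]
gripper_width: 0.0093
gripper_force: 10.0
time_s: 6.5
tcp_pos: [0.586, 0.1224, 0.2045]
eef_rot: [-180.0, -0.1, -95.3]
contact_force: [-2.9, -4.4, 2.0]
gripper_width: 0.0095
gripper_force: 10.0
```

```bash
python3 -m creep '[[4,0.276,-0.026,0.045,0,0,0],[4,0.276,-0.026,0.045,0,0,0],[4,0.276,-0.026,0.045,0,0,0],[4,0.276,-0.026,0.045,0,0,0],[4,0.28,-0.026,-0.004,0,0,0],[4,0.28,-0.026,-0.004,0,0,0],[4,0.28,-0.026,-0.004,0,0,0],[4,0.28,-0.026,-0.004,0,0,0]]'
```

```text
time_s: 7.17
tcp_pos: [0.6417, 0.117, 0.2079]
eef_rot: [180.0, -0.1, -95.3]
contact_force: [-1.2, -5.8, -1.1]
gripper_width: 0.0094
gripper_force: 10.0
```

```bash
python3 -m creep '[[4,0.275,-0.026,-0.053,0,0,0],[4,0.275,-0.026,-0.053,0,0,0],[4,0.275,-0.026,-0.053,0,0,0],[4,0.275,-0.026,-0.053,0,0,0],[4,0.261,-0.024,-0.1,0,0,0],[4,0.261,-0.024,-0.1,0,0,0],[4,0.261,-0.024,-0.1,0,0,0]]'
python3 -m creep '[[4,0,0,0,0,0,0]]'
```

```text
time_s: 7.75
tcp_pos: [0.6891, 0.1126, 0.195]
eef_rot: [-180.0, -0.1, -95.3]
contact_force: [-0.1, -4.4, 1.2]
gripper_width: 0.0095
gripper_force: 10.0
time_s: 7.83
tcp_pos: [0.6899, 0.1126, 0.1945]
eef_rot: [-180.0, -0.1, -95.3]
contact_force: [-0.6, -4.7, 0.9]
gripper_width: 0.0094
gripper_force: 10.0
```

```bash
python3 -m creep '[[4,0.13,-0.012,-0.05,0,0,0],[4,0.13,-0.012,-0.055,0,0,0],[4,0,0,0,0,0,0]]'
python3 -m creep '[[4,0.06,-0.006,-0.03,0,0,0],[4,0.06,-0.006,-0.03,0,0,0],[4,0,0,0,0,0,0]]'
```

```text
time_s: 8.08
tcp_pos: [0.6957, 0.112, 0.1919]
eef_rot: [-180.0, -0.1, -95.3]
contact_force: [-0.6, -5.6, 0.0]
gripper_width: 0.0095
gripper_force: 10.0
time_s: 8.33
tcp_pos: [0.696, 0.112, 0.1915]
eef_rot: [179.8, -0.1, -95.3]
contact_force: [-12.3, -2.5, 8.8]
gripper_width: 0.0093
gripper_force: 10.0
```

```bash
python3 -m creep '[[16,-0.04,0,0.02,0,0,0],[16,0,0,0,0,0,0],[16,0,0,0,0,0,0],[16,0,0,0,0,0,0]]'
python3 -m creep '[[16,0.05,0,0.3,0,0,0],[16,0.05,0,0.3,0,0,0],[16,0.05,0,0.3,0,0,0],[16,0.05,0,0.3,0,0,0],[16,0.05,0,0.4,0,0,0],[16,0.05,0,0.5,0,0,0],[16,0.05,0,0.5,0,0,0],[16,0.05,0,0.5,0,0,0]]'
```

```text
time_s: 8.67
tcp_pos: [0.6973, 0.1133, 0.1913]
eef_rot: [-180.0, 0.0, -95.3]
contact_force: [0.6, -0.1, -0.4]
gripper_width: 0.016
gripper_force: 0.0
time_s: 9.33
tcp_pos: [0.7072, 0.1129, 0.2707]
eef_rot: [-179.9, 0.0, -95.3]
contact_force: [0.1, 0.5, -0.6]
gripper_width: 0.0156
gripper_force: 0.0
```

```bash
python3 -m creep '[[60,0,0,0.8,0,0,0],[60,-0.5,-0.9,0,0,0,-3.9],[60,-0.5,-0.9,0,0,0,-3.9],[60,-0.5,-0.9,0,0,0,-3.9],[60,-0.5,-0.9,0,0,0,-3.9],[60,-0.5,-0.9,0,0,0,-3.9],[60,-0.5,-0.9,0,0,0,-3.9],[60,-0.5,-0.9,0,0,0,-3.9]]' 8
python3 -m creep '[[70,-0.55,-1,-0.3,0,0,-3.9],[70,-0.55,-1,-0.5,0,0,-3.9],[70,-0.55,-1,-0.5,0,0,-3.9],[70,-0.55,-1,-0.5,0,0,-3.9],[70,-0.55,-1,-0.5,0,0,-3.9],[70,-0.55,-1,-0.5,0,0,-3.9],[70,-0.55,-1,-0.5,0,0,-3.9],[70,-0.55,-1,-0.5,0,0,-3.9]]'
python3 -m creep '[[70,-0.5,-0.9,0,0,0,-3.9],[70,0,0,0,0,0,0]]'
python3 - <<'E'
from h import *
for n in("scene","top"):
    p=capture(n);np.save(f"{n}1.npy",p,allow_pickle=True)
    for t in("case","lid","pad","tube","jar"):
        for d in outline_of(p,t)[:3]:
            ys,xs=np.nonzero(d["region"])
            if len(xs): print(n,t,round(d["conf"],2),np.round(d["bbox"]).tolist(),cv2.minAreaRect(np.stack([xs,ys],1).astype(np.float32)))
    f=cv2.cvtColor(p["frame"],cv2.COLOR_RGB2BGR)
    c=f[90:350,130:420] if n=="scene" else f[130:310,130:430]
    cv2.imwrite(f"pics/{n}1.png",cv2.resize(c,None,fx=2.3 if n=="scene" else 2.6,fy=2.3 if n=="scene" else 2.6,interpolation=cv2.INTER_CUBIC))
E
```

```text
time_s: 10.0
tcp_pos: [0.6189, -0.0456, 0.2903]
eef_rot: [-179.9, 0.1, -122.8]
contact_force: [0.1, -0.4, 0.7]
gripper_width: 0.0591
gripper_force: 0.0
time_s: 10.67
tcp_pos: [0.5091, -0.2459, 0.1948]
eef_rot: [-179.9, 0.1, -153.9]
contact_force: [0.5, -0.2, 0.8]
gripper_width: 0.0697
gripper_force: 0.0
time_s: 10.83
tcp_pos: [0.4947, -0.27, 0.1942]
eef_rot: [-180.0, -0.0, -158.1]
contact_force: [0.7, 0.5, 0.4]
gripper_width: 0.0699
gripper_force: 0.0
scene case 0.77 [119.0, 107.0, 328.0, 338.0] ((226.96151733398438, 225.69229125976562), (177.50405883789062, 173.8985137939453), 56.3099365234375)
scene lid 0.96 [120.0, 112.0, 270.0, 264.0] ((200.18939208984375, 182.0398406982422), (76.8781967163086, 171.51278686523438), 53.4146842956543)
scene pad 0.67 [211.0, 286.0, 230.0, 311.0] ((219.25001525878906, 297.2500305175781), (28.991378784179688, 9.899494171142578), 45.0)
scene pad 0.51 [120.0, 110.0, 268.0, 263.0] ((200.2615203857422, 182.11456298828125), (76.13652038574219, 170.18096923828125), 53.55556106567383)
scene tube 0.65 [371.0, 199.0, 402.0, 253.0] ((385.8000183105469, 225.8999
[... 256 characters left out ...]
0, 230.0] ((261.5, 212.5), (27.0, 19.0), 90.0)
scene jar 0.33 [123.0, 109.0, 267.0, 264.0] ((200.941162109375, 182.26470947265625), (76.65423583984375, 171.54873657226562), 54.162349700927734)
top case 0.84 [129.0, 131.0, 288.0, 275.0] ((208.98080444335938, 198.3170166015625), (165.0910186767578, 138.07997131347656), 3.4682295322418213)
top lid 0.79 [130.0, 129.0, 277.0, 189.0] ((201.636962890625, 155.9274139404297), (149.7609100341797, 56.78081130981445), 4.80795431137085)
top pad 0.73 [169.0, 228.0, 178.0, 255.0] ((173.66000366210938, 240.37998962402344), (9.616652488708496, 25.45584487915039), 8.13010311126709)
top jar 0.89 [253.0, 199.0, 277.0, 221.0] ((265.5, 209.5), (21.0, 19.0), 90.0)
```

View pics/scene1.png

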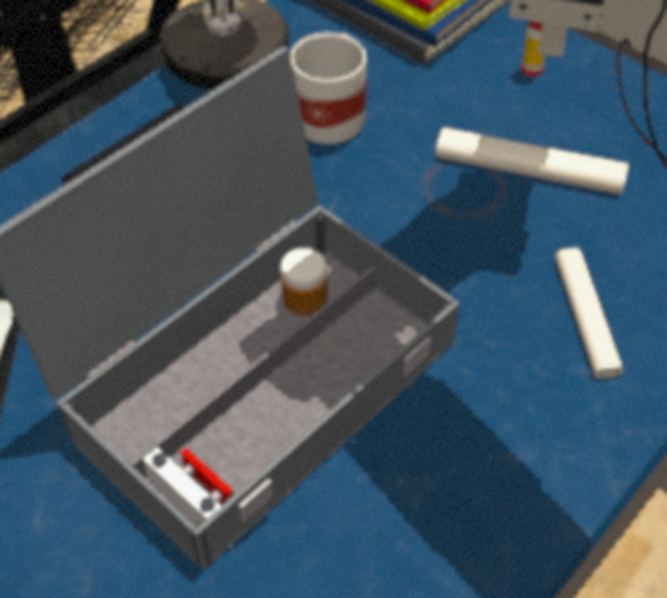

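View pics/top1.png

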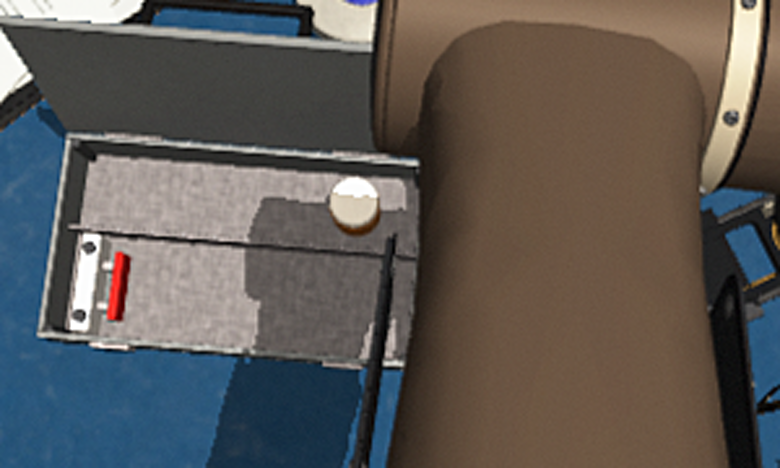

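```bash
python3 - <<'E'
from h import *
ps=np.load("scene1.npy",allow_pickle=True).item();pt=np.load("top1.npy",allow_pickle=True).item()
C=np.array([.5344,.1288]);ex=np.array([.9957,-.093]);ey=np.array([.093,.9957])
def cs(X): d=np.array(X[:2])-C;return np.round([d@ex*1e3,d@ey*1e3],1)
def red(p,b):
    f=p["frame"].astype(int);m=(f[...,0]>120)&(f[...,1]<90)&(f[...,2]<90);k=np.zeros_like(m);k[b[1]:b[3],b[0]:b[2]]=1
    ys,xs=np.nonzero(m&k);return cv2.boxPoints(cv2.minAreaRect(np.stack([xs,ys],1).astype(np.float32)))
for n,p,b in(("s",ps,(200,270,245,320)),("t",pt,(160,220,185,262))):
    for q in red(p,b): print(n,np.round(q,1),[ (z,cs(onz(p,*q,z)).tolist()) for z in(.008,.034)])
# case corners (rim outer), z=.064 from top crop & scene crop
for n,p,u,v in(("t b+y",pt,70,133),("t f+y",pt,38,337),("s f+y",ps,205,522),("s f-y",ps,457,300),("s b-y",ps,321,208),("s b+y",ps,63,402)):
    o=(130+u/2.6,130+v/2.6) if n[0]=="t" else(130+u/2.3,90+v/2.3)
    print(n,cs(onz(p,*o,.064)))
print("jar",cs(onz(pt,265.5,209.5,.058)))
E
```

```text
s [206.4 288.8] [(0.008, [5.9, 109.5]), (0.034, [-8.1, 117.9])]
s [210.6 284.3] [(0.008, [7.7, 96.7]), (0.034, [-6.3, 105.5])]
s [231.  302.9] [(0.008, [-53.7, 97.7]), (0.034, [-65.9, 106.4])]
s [226.9 307.4] [(0.008, [-55.0, 110.1]), (0.034, [-67.2, 118.5])]
t [170.6 252.3] [(0.008, [-62.9, 123.5]), (0.034, [-64.9, 115.9])]
t [174.  226.7] [(0.008, [-1.8, 123.0]), (0.034, [-5.5, 115.4])]
t [180.1 227.5] [(0.008, [-2.7, 108.3]), (0.034, [-6.4, 101.1])]
t [176.7 253.1] [(0.008, [-63.7, 109.0]), (0.034, [-65.7, 101.7])]
t b+y [ 92.5 158.5]
t f+y [-87.3 162.2]
s f+y [-85.  150.8]
s f-y [ -88.9 -157.4]
s b-y [  83.1 -156.9]
s b+y [ 86.9 156.7]
jar [ 45.3 -94.4]
```

Lid stands open; pad's face is at case y≈+107 mm, x≈-36; the jar is at (45,-94). The tube is at top (394,240), as before. Descend and grip.

```bash
python3 -m creep '[[70,0.08,0.11,-0.9,0,0,0],[70,0,0,-0.9,0,0,0],[70,0,0,-0.9,0,0,0],[70,0,0,-0.9,0,0,0],[70,0,0,-0.9,0,0,0],[70,0,0,-0.9,0,0,0],[70,0,0,-0.9,0,0,0],[70,0,0,-0.9,0,0,0]]' 8
python3 -m creep '[[70,0,0,-0.35,0,0,0],[45,0,0,0,0,0,0],[42,0,0,0,0,0,0],[40,0,0,0,0,0,0],[38,0,0,0,0,0,0],[36,0,0,0,0,0,0],[34,0,0,0,0,0,0],[34,0,0,0,0,0,0]]' 8
python3 -m creep '[[30,0,0,0,0,0,0],[30,0,0,0,0,0,0],[30,0,0,0,0,0,0]]' 8
```

```text
time_s: 12.1
tcp_pos: [0.4988, -0.2642, 0.0129]
eef_rot: [-180.0, 0.0, -157.6]
contact_force: [1.0, 0.7, 0.1]
gripper_width: 0.07
gripper_force: 0.0
time_s: 12.77
tcp_pos: [0.4995, -0.2645, 0.0062]
eef_rot: [-179.9, 0.1, -157.7]
contact_force: [-0.8, 1.6, 5.2]
gripper_width: 0.0364
gripper_force: 8.0
time_s: 13.02
tcp_pos: [0.4995, -0.2645, 0.0062]
eef_rot: [-179.9, 0.1, -157.6]
contact_force: [-0.1, 0.5, 7.5]
gripper_width: 0.0367
gripper_force: 8.0
```

```bash
python3 -m creep '[[30,0,0,0.2,0,0,0],[30,0,0,0.4,0,0,0],[30,0,0,0.8,0,0,0],[30,0,0,0.8,0,0,0],[30,0,0,0.8,0,0,0],[30,0,0,0.8,0,0,0],[30,0,0,0.8,0,0,0],[30,0,0,0,0,0,0]]' 9
python3 -m creep '[[30,0,0,0,0,0,0]]' 9
python3 - <<'E'
from h import *
s=r.get_state();print(s["contact_force"],s["moment"],s["eef_rot"])
p=capture("scene");np.save("scene2.npy",p,allow_pickle=True)
cv2.imwrite("pics/s2.png",cv2.cvtColor(cv2.resize(p["frame"][60:300,240:480],None,fx=2.4,fy=2.4),cv2.COLOR_RGB2BGR))
E
```

```text
time_s: 13.68
tcp_pos: [0.5008, -0.265, 0.125]
eef_rot: [-179.8, 0.3, -157.6]
contact_force: [0.1, -0.3, -0.4]
gripper_width: 0.0368
gripper_force: 9.0
time_s: 13.77
tcp_pos: [0.4992, -0.2644, 0.1219]
eef_rot: [-179.9, 0.2, -157.7]
contact_force: [0.0, 0.3, -1.4]
gripper_width: 0.0364
gripper_force: 9.0
[ 0.03213715  0.33815509 -1.42683869] [ 0.08317662 -0.08124131  0.04296968] [-1.79916071e+02  1.53781199e-01 -1.57669697e+02]
```

View pics/s2.png

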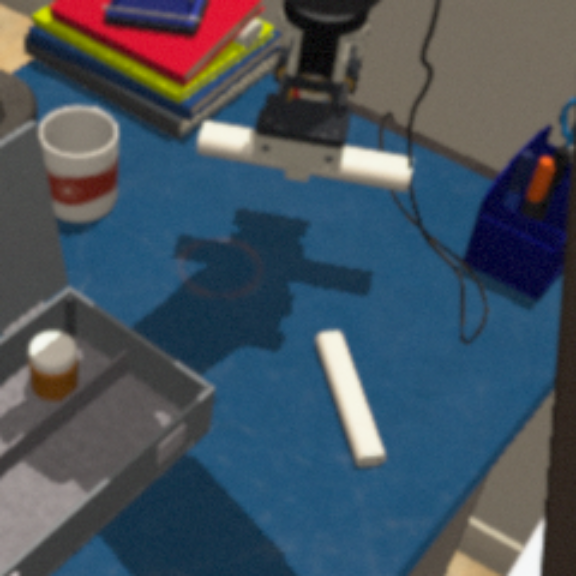

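```bash
python3 -m creep '[[30,0,0.4,0,0,0,5],[30,0,0.7,0,0,0,7],[30,0,0.8,0,0,0,7],[30,0,0.8,0,0,0,7],[30,0,0.8,0,0,0,7],[30,0,0.8,0,0,0,7],[30,0,0.8,0,0,0,7],[30,0,0.8,0,0,0,7]]' 9
python3 -m creep '[[30,0,0.8,0,0,0,5],[30,0,0.8,0,0,0,3.4],[30,0,0.8,0,0,0,0],[30,0,0.8,0,0,0,0],[30,0,0.8,0,0,0,0],[30,0,0.8,0,0,0,0],[30,0,0.8,0,0,0,0],[30,0,0.8,0,0,0,0]]'
python3 -m creep '[[30,-0.1,0.8,0,0,0,0],[30,0,0.8,0,0,0,0],[30,0,0.7,0,0,0,0],[30,0,0.5,0,0,0,0],[30,0,0.3,0,0,0,0],[30,0,0,0,0,0,0],[30,0,0,0,0,0,0]]'
python3 - <<'E'
from h import *
p=capture("scene");np.save("scene3.npy",p,allow_pickle=True)
for d in outline_of(p,"tube")[:3]:
    ys,xs=np.nonzero(d["region"])
    if len(xs): print(round(d["conf"],2),d["bbox"],cv2.minAreaRect(np.stack([xs,ys],1).astype(np.float32)))
cv2.imwrite("pics/s3.png",cv2.cvtColor(cv2.resize(p["frame"][100:360,130:400],None,fx=2.3,fy=2.3),cv2.COLOR_RGB2BGR))
E
```

```text
time_s: 14.48
tcp_pos: [0.4976, -0.1159, 0.119]
eef_rot: [179.9, -0.0, -103.3]
contact_force: [0.1, 0.3, -1.8]
gripper_width: 0.0369
gripper_force: 9.0
time_s: 15.15
tcp_pos: [0.4976, 0.0438, 0.1191]
eef_rot: [179.9, -0.1, -95.3]
contact_force: [0.0, -0.7, -0.2]
gripper_width: 0.0366
gripper_force: 9.0
time_s: 15.73
tcp_pos: [0.4958, 0.1204, 0.1197]
eef_rot: [179.9, -0.0, -95.2]
contact_force: [-0.3, 0.4, -0.5]
gripper_width: 0.0365
gripper_force: 9.0
0.83 [217.7, 191.4, 306.6, 271.2] ((262.2540283203125, 230.30923461914062), (19.842506408691406, 104.26284790039062), 50.59933853149414)
0.57 [371.4, 197.3, 406.6, 255.4] ((385.4696044921875, 225.856689453125), (60.152000427246094, 13.629606246948242), 70.90650939941406)
```

View pics/s3.png

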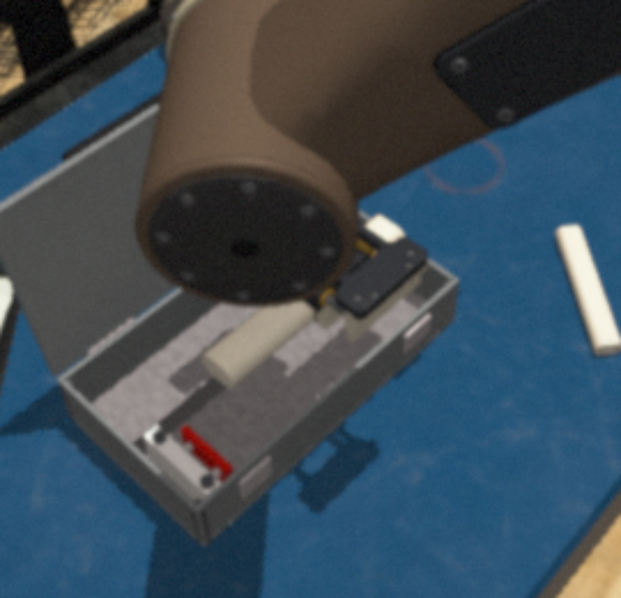

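```bash
python3 - <<'E'
from h import *
p=np.load("scene3.npy",allow_pickle=True).item()
C=np.array([.5344,.1288]);ex=np.array([.9957,-.093]);ey=np.array([.093,.9957])
W=lambda x,y,z:[*(C+ex*x+ey*y),z]
for x in(-.056,-.018):
  for y in(.083,.088,.093): print(x,y,(proj(p,W(x,y,.1257))-[130,100])*2.3)
print((proj(p,W(-.037,.088,.1377))-[130,100])*2.3,(proj(p,W(-.037,.088,.1137))-[130,100])*2.3,)
s=r.get_state();d=s["tcp_pos"][:2]-C;print(d@ex,d@ey,s["tcp_pos"])
E
```

```text
-0.056 0.083 [236.46692443 380.58322792]
-0.056 0.088 [231.81693615 384.52613409]
-0.056 0.093 [227.14104932 388.49100065]
-0.018 0.083 [203.70207076 353.52013563]
-0.018 0.088 [199.05102792 357.31451535]
-0.018 0.093 [194.37457341 361.12962624]
[213.91434858 362.08897439] [216.61269654 379.3176815 ]
-0.0375261094598563 -0.012414614246176058 [0.49588329 0.1199293  0.11986031]
```

```bash
python3 -m creep '[[30,0,0,-0.3,0,0,0],[30,0,0,-0.6,0,0,0],[30,0,0,-0.6,0,0,0],[30,0,0,-0.6,0,0,0],[30,0,0,-0.6,0,0,0],[30,0,0,-0.5,0,0,0],[30,0,0,-0.4,0,0,0],[30,0,0,-0.3,0,0,0]]' 9
python3 -m creep '[[30,0,0,-0.15,0,0,0],[30,0,0,0,0,0,0],[30,0,0,0,0,0,0]]'
python3 -m creep '[[30,0,0,-0.05,0,0,0],[30,0,0,0,0,0,0],[30,0,0,0,0,0,0]]'
```

```text
time_s: 16.5
tcp_pos: [0.4957, 0.1199, 0.0213]
eef_rot: [179.9, -0.0, -95.3]
contact_force: [-0.1, -0.9, -0.9]
gripper_width: 0.0365
gripper_force: 9.0
time_s: 16.75
tcp_pos: [0.4964, 0.1207, 0.019]
eef_rot: [-180.0, 0.0, -95.3]
contact_force: [0.5, 0.0, -0.8]
gripper_width: 0.0366
gripper_force: 9.0
time_s: 17.0
tcp_pos: [0.4963, 0.1209, 0.018]
eef_rot: [-180.0, 0.0, -95.3]
contact_force: [-0.3, 0.5, -1.7]
gripper_width: 0.0366
gripper_force: 9.0
```

```bash
python3 -m creep '[[30,0,0,-0.05,0,0,0],[30,0,0,-0.05,0,0,0],[30,0,0,0,0,0,0],[30,0,0,0,0,0,0]]'
python3 -m creep '[[30,0,0,-0.05,0,0,0],[30,0,0,0,0,0,0],[30,0,0,0,0,0,0]]'
python3 -m creep '[[30,0,0,-0.04,0,0,0],[30,0,0,0,0,0,0],[30,0,0,0,0,0,0]]'
```

```text
time_s: 17.33
tcp_pos: [0.496, 0.1206, 0.015]
eef_rot: [180.0, -0.0, -95.3]
contact_force: [-0.3, -0.0, -1.1]
gripper_width: 0.0369
gripper_force: 9.0
time_s: 17.58
tcp_pos: [0.4961, 0.1207, 0.0137]
eef_rot: [180.0, -0.0, -95.3]
contact_force: [-0.0, -0.2, -0.3]
gripper_width: 0.0364
gripper_force: 9.0
time_s: 17.83
tcp_pos: [0.4961, 0.1207, 0.0128]
eef_rot: [180.0, -0.0, -95.3]
contact_force: [-0.0, 0.3, -1.2]
gripper_width: 0.0367
gripper_force: 9.0
```

```bash
python3 -m creep '[[30,0,0,-0.03,0,0,0],[30,0,0,0,0,0,0],[30,0,0,0,0,0,0]]'
python3 -m creep '[[30,0.04,0.42,0,0,0,0],[30,0,0,0,0,0,0],[30,0,0,0,0,0,0],[30,0,0,0,0,0,0]]'
```

```text
time_s: 18.08
tcp_pos: [0.4962, 0.1207, 0.0122]
eef_rot: [-180.0, 0.0, -95.3]
contact_force: [-0.8, -0.4, 0.9]
gripper_width: 0.0364
gripper_force: 9.0
time_s: 18.42
tcp_pos: [0.4974, 0.1315, 0.0122]
eef_rot: [-180.0, 0.0, -95.2]
contact_force: [0.8, -0.5, 0.6]
gripper_width: 0.0363
gripper_force: 9.0
```

```bash
python3 -m creep '[[30,0.01,0.08,0,0,0,0],[30,0.01,0.08,0,0,0,0],[30,0.01,0.08,0,0,0,0],[30,0,0,0,0,0,0],[30,0,0,0,0,0,0]]'
python3 -m creep '[[30,0,0.04,0,0,0,0],[30,0.01,0.04,0,0,0,0],[30,0,0,0,0,0,0],[30,0,0,0,0,0,0]]'
```

```text
time_s: 18.83
tcp_pos: [0.4977, 0.1371, 0.0122]
eef_rot: [180.0, -0.0, -95.3]
contact_force: [-1.5, -1.2, 5.3]
gripper_width: 0.0366
gripper_force: 9.0
time_s: 19.17
tcp_pos: [0.498, 0.139, 0.0121]
eef_rot: [180.0, -0.0, -95.3]
contact_force: [-1.0, -3.1, 5.4]
gripper_width: 0.0364
gripper_force: 9.0
```

```bash
python3 -m creep '[[30,0,0,0.02,0,0,0],[30,0,0,0,0,0,0],[30,0,0,0,0,0,0]]'
python3 -m creep '[[30,0,0.03,0,0,0,0],[30,0,0.03,0,0,0,0],[30,0,0,0,0,0,0],[30,0,0,0,0,0,0]]'
```

```text
time_s: 19.42
tcp_pos: [0.4979, 0.1391, 0.0122]
eef_rot: [180.0, -0.0, -95.3]
contact_force: [0.7, -1.7, -0.5]
gripper_width: 0.0364
gripper_force: 9.0
time_s: 19.75
tcp_pos: [0.4978, 0.1401, 0.0123]
eef_rot: [180.0, -0.1, -95.3]
contact_force: [1.5, -5.4, -0.4]
gripper_width: 0.0367
gripper_force: 9.0
```

```bash
python3 -m creep '[[30,0,0,0,0,0,0]]'; python3 -m creep '[[30,0,0,0,0,0,0]]'; python3 -m creep '[[30,0,0,0,0,0,0]]';python3 -m creep '[[30,0,0,0,0,0,0]]' |grep -A1 -e tcp -e cont
```

```text
time_s: 19.83
tcp_pos: [0.4977, 0.1401, 0.0123]
eef_rot: [179.9, -0.1, -95.3]
contact_force: [1.3, -4.7, -1.0]
gripper_width: 0.0366
gripper_force: 9.0
time_s: 19.92
tcp_pos: [0.4977, 0.1401, 0.0123]
eef_rot: [180.0, -0.1, -95.3]
contact_force: [1.1, -5.0, 0.4]
gripper_width: 0.0368
gripper_force: 9.0
time_s: 20.0
tcp_pos: [0.4978, 0.1401, 0.0123]
eef_rot: [180.0, -0.1, -95.3]
contact_force: [1.8, -5.1, -1.2]
gripper_width: 0.0363
gripper_force: 9.0
tcp_pos: [0.4977, 0.1401, 0.0123]
eef_rot: [179.9, -0.1, -95.3]
contact_force: [-0.1, -4.8, -1.1]
gripper_width: 0.0364
```

```bash
python3 -m creep '[[30,0,0.02,0,0,0,0],[30,0,0,0,0,0,0],[30,0,0,0,0,0,0],[30,0,0,0,0,0,0],[30,0,0,0,0,0,0],[30,0,0,0,0,0,0],[30,0,0,0,0,0,0],[30,0,0,0,0,0,0]]'; python3 -m creep '[[30,0,0,0,0,0,0],[30,0,0,0,0,0,0],[30,0,0,0,0,0,0],[30,0,0,0,0,0,0],[30,0,0,0,0,0,0],[30,0,0,0,0,0,0],[30,0,0,0,0,0,0],[30,0,0,0,0,0,0]]'
```

```text
time_s: 20.75
tcp_pos: [0.4977, 0.1403, 0.0123]
eef_rot: [179.9, -0.1, -95.3]
contact_force: [2.1, -4.7, -0.4]
gripper_width: 0.0365
gripper_force: 9.0
time_s: 21.42
tcp_pos: [0.4976, 0.1403, 0.0122]
eef_rot: [179.9, -0.1, -95.3]
contact_force: [1.7, -6.8, 0.4]
gripper_width: 0.0366
gripper_force: 9.0
```

```bash
python3 -m creep '[[30,0,0,0,0,0,0],[30,0,0,0,0,0,0],[30,0,-0.03,0,0,0,0],[30,0,-0.03,0,0,0,0],[30,0,0,0,0,0,0],[30,0,0,0,0,0,0]]'; python3 -m creep '[[30,0,-0.03,0,0,0,0],[30,0,0,0,0,0,0],[30,0,0,0,0,0,0]]'
```

```text
time_s: 21.92
tcp_pos: [0.4979, 0.1396, 0.0124]
eef_rot: [180.0, -0.0, -95.3]
contact_force: [0.0, -4.0, -0.8]
gripper_width: 0.0363
gripper_force: 9.0
time_s: 22.17
tcp_pos: [0.4981, 0.1391, 0.0126]
eef_rot: [-180.0, 0.0, -95.3]
contact_force: [-0.4, -1.6, -1.5]
gripper_width: 0.0365
gripper_force: 9.0
```

```bash
python3 -m creep '[[30,0,-0.03,-0.02,0,0,0],[30,0,0,0,0,0,0],[30,0,0,0,0,0,0]]'; python3 -m creep '[[30,0,0,0,0,0,0]]'
```

```text
time_s: 22.42
tcp_pos: [0.4985, 0.1386, 0.0122]
eef_rot: [-180.0, 0.0, -95.3]
contact_force: [-1.6, 0.1, -1.3]
gripper_width: 0.0367
gripper_force: 9.0
time_s: 22.5
tcp_pos: [0.4985, 0.1385, 0.0122]
eef_rot: [-180.0, 0.0, -95.3]
contact_force: [0.3, -0.5, -0.9]
gripper_width: 0.0365
gripper_force: 9.0
```

```bash
python3 -m creep '[[39,0,0,0,0,0,0],[41,0,0,0,0,0,0],[44,0,0,0,0,0,0],[44,0,0,0,0,0,0],[44,0,0,0,0,0,0]]'; python3 -m creep '[[44,0,0,0.1,0,0,0],[44,0,0,0.2,0,0,0],[44,0,0,0.3,0,0,0],[44,0,0,0.4,0,0,0],[44,0,0,0.6,0,0,0],[44,0,0,0.8,0,0,0],[44,0,0,0.8,0,0,0],[44,0,0,0.8,0,0,0]]'
```

```text
time_s: 22.92
tcp_pos: [0.4982, 0.1382, 0.0121]
eef_rot: [-180.0, 0.0, -95.3]
contact_force: [0.4, 0.7, 0.3]
gripper_width: 0.0441
gripper_force: 0.0
time_s: 23.58
tcp_pos: [0.4982, 0.1382, 0.1142]
eef_rot: [-180.0, 0.0, -95.3]
contact_force: [1.3, 0.2, 0.4]
gripper_width: 0.0439
gripper_force: 0.0
```

Move the arm up and clear, then look.

```bash
python3 -m creep '[[44,0,-0.3,0.8,0,0,0],[44,0,-0.8,0.8,0,0,0],[44,0,-0.9,0.8,0,0,0],[44,0,-0.9,0.8,0,0,0],[44,0,-0.9,0.8,0,0,0],[44,0,-0.9,0,0,0,0],[44,0,-0.9,0,0,0,0],[44,0,-0.9,0,0,0,0]]'
python3 -m creep '[[44,0,-0.9,0,0,0,0],[44,0,-0.9,0,0,0,0],[44,0,-0.9,0,0,0,0],[44,0,-0.9,0,0,0,0],[44,0,-0.9,0,0,0,0],[44,0,-0.9,0,0,0,0],[44,0,-0.5,0,0,0,0],[44,0,0,0,0,0,0]]'
python3 - <<'E'
from h import *
C=np.array([.5344,.1288]);ex=np.array([.9957,-.093]);ey=np.array([.093,.9957])
def cs(X): d=np.array(X[:2])-C;return np.round([d@ex*1e3,d@ey*1e3],1)
ims=[]
for n in("scene","top"):
    p=capture(n)
    for d in outline_of(p,"tube")[:2]:
        ys,xs=np.nonzero(d["region"]);rc=cv2.minAreaRect(np.stack([xs,ys],1).astype(np.float32))
        print(n,round(d["conf"],2),[cs(onz(p,*q,.02)).tolist() for q in cv2.boxPoints(rc)])
    f=p["frame"][170:340,140:340] if n=="scene" else p["frame"][170:290,140:310]
    ims.append(cv2.resize(f,(600,int(600*f.shape[0]/f.shape[1])) if 0 else (390,330),interpolation=cv2.INTER_CUBIC))
cv2.imwrite("pics/end.png",cv2.cvtColor(np.hstack(ims),cv2.COLOR_RGB2BGR))
E
```

```text
time_s: 24.25
tcp_pos: [0.498, -0.0253, 0.2139]
eef_rot: [-179.9, 0.1, -95.3]
contact_force: [0.7, 1.4, -0.7]
gripper_width: 0.0439
gripper_force: 0.0
time_s: 24.92
tcp_pos: [0.4978, -0.1738, 0.2131]
eef_rot: [-180.0, -0.0, -95.4]
contact_force: [-0.4, -0.0, 0.1]
gripper_width: 0.0437
gripper_force: 0.0
scene 0.72 [[-99.6, -298.1], [-112.0, -327.5], [-234.6, -225.9], [-222.4, -199.9]]
scene 0.61 [[-18.1, 99.2], [-17.6, -109.0], [-61.8, -98.6], [-58.1, 104.2]]
top 0.74 [[-22.5, 110.0], [-20.7, 84.3], [-53.3, 80.5], [-55.1, 106.0]]
top 0.65 [[-211.3, -210.6], [-98.5, -302.5], [-115.0, -323.4], [-227.0, -231.3]]
```

View pics/end.png

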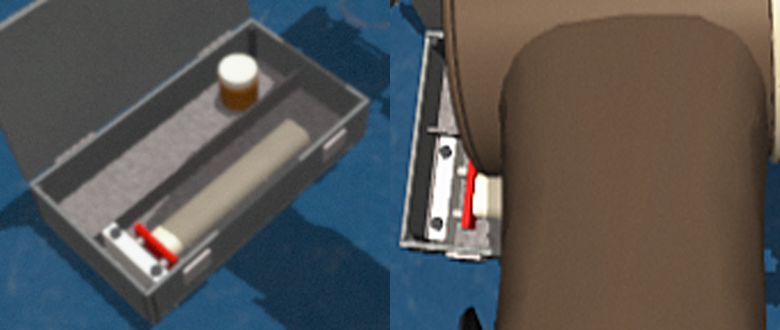

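The picture shows the tube flat in the front compartment with its end at the red pad (scene half at about (165,240)), the lid open, and the jar upright and in place.

```bash
python3 -c "
from plant import close_job
print(close_job())"
```

```text
the job is handed in; nothing more can be done
None
```

I handed the job in: the lid rests open on its stop, and the tube lies flat in the front compartment with its end at the pad, after being pressed there with about 5–6 N (wrist reading) for over a second. The jar and mug were left alone, and `close_job()` returned no verdict.

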